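# Draw the sample tray out of a shielded cabinet with a hook tool

### The job

Take the blue-handled hook tool out of its spring clips, drop its hook into the red ring on the tray inside the low grey shielded cabinet, and with it draw the tray all the way out to its stop; the gripper itself must not touch the cabinet or the tray, and the dark vial must stay standing in the tray. Then snap the hook tool back down into both of its clips, hook end the same way round as you found it and hook pointing down, and let go. Leave the bottle, the carton and the timer where they stand.

Things in the scene. Friction and masses are not known exactly. Their poses are not given: they have to be found in the camera images.
- tool_grip (a point): Centre of the hook tool's blue handle (70 x 20 x 26 mm, flat sides 20 mm apart to grip from above; tool 120 g). Tool axes: x along it to the hook end, z up when the hook points down. Steel rods: 10 mm round from x = -79 to 84 mm, then 8 mm round to x = 155 mm, where it bends straight down. It starts pressed home in its two clips, level, hook down.
- hook_tip (a point): Lower end of the hook: 155 mm in front of and 36 mm below tool_grip. The upright end of the hook is an 8 mm round bar.
- rod_front (a point): Point on the axis of the tool's 10 mm rod, 60 mm in front of tool_grip; this part sits in the front clip. Pressing the tool straight down into both clips, or pulling it straight up out, takes about 5 to 10 N in all; a rod that merely lies on the jaws is 11 mm too high.
- rod_rear (a point): Point on the axis of the tool's 10 mm rod, 60 mm behind tool_grip; this part sits in the rear clip.
- stand: Clip stand fixed to the worktop, black base 150 x 70 x 10 mm; origin at the centre of its underside, x along the clipped tool to its hook end. Posts at x = -60 and 60 mm each carry an upward-opening spring clip 14 mm long; the seats hold the rod's axis at z = 85 mm, y = 0. Jaw lips reach z = 105 mm and guide a rod up to 8 mm off. The handle hangs free between the posts.
- cabinet: Low grey box fixed to the worktop, 220 x 130 x 160 mm; origin at the centre of its underside, x from its open mouth to its back (the tray comes out along -x). Mouth at x = -110 mm, 106 mm wide, z = 12 to 145 mm. The roof has a sight slot over the ring, 56 mm wide, from the mouth 75 mm back. The 12 mm base plate runs on in front of the mouth to x = -180 mm.
- eye (a point): Centre of the red ring (lying flat, 30 mm inside diameter, 6 mm bar) on the front of the tray; at first 45 mm inside the mouth, 60 mm above the worktop. Its axes are those of the cabinet. The tray's front panel, its top 65 mm above the worktop, stands 28 mm behind the ring's centre.
- tray (a joint): How far the white tray (120 x 94 mm, 30 mm high side walls) has slid out, in m: 0 fully in, 0.14 at its stop. It drags with about 2 to 4 N and stays where it is left.
- vial: Dark vial standing loose in the tray, 29 mm diameter, 53 mm high; origin at the centre of its underside, z up its axis.
- bottle: White translucent reagent bottle, 58 mm diameter, 128 mm high, a bystander; origin at the centre of its underside.
- carton: Green carton 110 x 50 x 75 mm, a bystander; origin at the centre of its underside.
- timer: Pale flat lab timer 70 x 62 x 18 mm, a bystander; origin at the centre of its underside.

How it is judged:
On the way, in this order (a step that is already met when the one before it is completed fails the run):
1. the hook's tip is down in the ring while the tray is still in the cabinet (horizontal distance between hook_tip and eye below 0.018 m and z of hook_tip in the frame of eye between -0.028 and -0.003 m and value of joint tray below 0.04 m), for 0.1 s.
2. the tray is drawn out (125 mm or more) with the hook in its ring (horizontal distance between hook_tip and eye below 0.018 m and z of hook_tip in the frame of eye between -0.028 and -0.003 m and value of joint tray above 0.125 m), for 0.05 s.
At the end, for the whole second after the job is handed in: The tray is out by at least 120 of its 140 mm with the dark vial standing in it (within 0.2 rad of upright); the hook tool is home in both clips: rod axis within 5 mm of the seat in height and sideways at both clips, within 20 mm along, hook end as found and hook pointing down (value of joint tray above 0.12 m and z of rod_front in the frame of stand between 0.08 and 0.09 m and y of rod_front in the frame of stand between -0.005 and 0.005 m and z of rod_rear in the frame of stand between 0.08 and 0.09 m and y of rod_rear in the frame of stand between -0.005 and 0.005 m and x of rod_front in the frame of stand between 0.04 and 0.08 m and z of hook_tip in the frame of stand below 0.062 m and angle between vial's own z axis and vertical below 0.2 rad and x of vial in the frame of eye between 0.03 and 0.15 m and z of vial in the frame of eye below -0.02 m); the robot touches nothing.
It fails at once if the gripper or arm touches the cabinet or tray with more than 1 N (contact force between any of the fingers, the arm and cabinet above 1 N).
It fails at once if the dark vial tips over (more than 0.6 rad) (angle between vial's own z axis and vertical above 0.6 rad).
It fails at once if the bottle, carton or timer is shifted by more than 20 mm (distance of any of bottle, carton, timer from where it was at the start of the episode above 0.02 m).
It also fails if it takes over 58 s, if anything falls off the work surface, if the arm or the gripper's body presses on something with over 40 N, if the wrist force passes 120 N, or if a joint passes its speed limit or range.

### The arm

A 6-joint arm with a two-finger parallel gripper is mounted at the origin on a cart in front of the work surface, level with it; the furniture and walls round the work are solid. World frame = base frame: x ahead of the robot, y to its left, z up, the work surface at z = 0. Lengths are in m, angles in rad, forces in N, time in s.
With the tool pointing down it reaches from about 0.2 to 0.875 m from the base axis. Payload 3.4 kg.
Tool frame: the origin (TCP) lies at the very end of the fingers, on their centre line; the grasp point (between the pads) lies arm.tcp_to_grasp behind it (arm.tcp_to_grasp is the distance from the TCP to the grasp point, in m); z points along the fingers, y is the direction in which the jaws open and shut (so a half turn about z gives the same grasp; the last joint's range is limited). The gripper opens to 94 mm and grips with 3 to 60 N. Pads are 16 mm wide; open, the fingers measure 119 mm over their backs; the gripper's body (75 mm by 177 mm) begins 78 mm behind the grasp point.
Start: joints at [1.002, 0.276, 1.505, -0, 1.361, -0.121], TCP at [0.249, 0.518, 0.205] pointing down, gripper open.
Joint ranges: [-2.89, 2.89], [-0.75, 2.08], [0.22, 2.7], [-1.18, 4.32], [0.11, 2.71], [-2.7, 2.7]. Speed limits (rad/s): [2.57, 2.57, 3.14, 3.14, 3.14, 3.14].

### API

Orientations are given as a rotation vector (axis times angle).
In Python, from rig import arm gives the robot as it stands. The module is installed in compiled form; this text tells all that it offers.
- The arm moves only by the shell command python3 -m inch 'ROWS'. ROWS is JSON, a list that holds one entry, the list of rows, each a list of 7 numbers: the turn, a rotation vector about the tool's x, y, z in degrees, then the shift along the tool's x, y, z in mm, then the closure, from 0 (fully open) to 1 (shut). In form: [[[rx, ry, rz, x, y, z, fingers], ...]]. A call has 1 to 5 rows; each row shifts and turns the commanded pose from where the row before left it, along the tool's axes as they then stand; what a row does not reach is not made up. A row lasts 1/8 s, in which the tool goes at most 62.5 mm and 10.7 degrees, less where a joint would pass 70% of its speed; a pose out of reach is approached as far as the arm can. A call is refused whole if a number of a shift passes 62.5 or a number of a turn 10.7, either way. A call with a gripper value outside its range is refused whole. The fingers move at their own pace and stop on an object; the grip force is fixed at half the most. Time passes only in rows, so rows that do not move let the fingers close. It gives the time, the measured TCP pose, the force and the opening at its end, in the units of the state.
- arm.get_state(): the state, without advancing time (a new reading comes with each control period).
- arm.snapshot(name): name is "side" or "top" or "wrist"; returns a dict with "color" (480x640x3 uint8, blue, green, red), "fx", "fy", "cx", "cy" (pixels), "eye" and "orientation" of the camera in the world; the wrist camera has in their place "hand_eye" (4x4, takes a point from camera to tool coordinates, whose origin is the TCP and whose axes are the flange's). Camera axes: x right, y down, z forward; pixel columns grow to the right and rows downward; lengths in m; the calibration is good to about 2 mm. A picture is of the moment at which its call begins: read the wrist's pose just before it. There is no depth.
- arm.finish_job(): hands the job in, once; it reports no verdict.
The state is a dict: "t": time; "joint_pos": joint angles; "dq": joint speeds; "effort": joint torques, N m; "tool_pos": TCP position; "ee_rot": TCP orientation; "force": force on the tool from outside, world axes, zero at the start; "moment": the same for the moment, N m; "opening": finger opening in m.
Only numpy, scipy, OpenCV 4.12 (cv2) and the standard library are available. Lean on these libraries where they do the work, as an engineer would, in place of code of your own. Each camera call takes 0.05 s, during which the arm holds its last target.

## Working session

There is one attempt and no reset: what is moved stays moved. The work goes in short steps, Python scripts to look and compute and a shell command to move; the robot and the scene stay as the last step left them, time stands still between calls to the robot, and variables do not carry over. Pictures are saved under pics/ and viewed, and the job is handed in when it is done.

```bash
mkdir -p pics; ls; cat > h.py <<'E'
import numpy as np, cv2
from scipy.spatial.transform import Rotation as R
from rig import arm
E
python3 - <<'E'
from h import *
s=arm.get_state()
for k in s: print(k,s[k])
print(arm.tcp_to_grasp)
for n in ["side","top","wrist"]:
    p=arm.snapshot(n); cv2.imwrite(f"pics/{n}0.png",p["color"])
    print(n,{k:v for k,v in p.items() if k!="color"})
E
```

```text
pics
t 0.0
joint_pos [ 1.00201248e+00  2.76578166e-01  1.50610083e+00 -3.17369906e-05
  1.36068987e+00 -1.20986878e-01]
dq [ 0.00138121  0.00256264  0.00041726 -0.00029057  0.00084237  0.00011406]
effort [-6.07512504e-06 -4.04587305e+01 -2.37226492e+01  7.03715393e-02
  3.44828633e-02 -1.31793367e-04]
tool_pos [0.24867067 0.51782953 0.20462721]
ee_rot [-6.97398318e-01 -3.06262039e+00  2.64178355e-03]
force [-0.15906098  0.34868007  0.68777829]
moment [-0.00185957  0.0478841   0.01204375]
opening 0.09398371657255912
0.0188
side {'fx': 438.8519336050021, 'fy': 438.8519336050021, 'cx': 319.55627139672725, 'cy': 241.0523081651243, 'eye': array([0.61478485, 0.66862227, 1.26893684]), 'orientation': array([-0.00736144, -3.02330202,  0.81278718])}
top {'fx': 462.1734753159089, 'fy': 462.1734753159089, 'cx': 324.6859699112248, 'cy': 240.66901532775879, 'eye': array([ 0.30848654, -0.03391896,  1.49381991]), 'orientation': array([-2.18426483,  2.02066695, -0.22438084])}
wrist {'fx': 354.56720153669585, 'fy': 354.56720153669585, 'cx': 321.79450833951216, 'cy': 238.83795883150628, 'hand_eye': array([[-8.13408509e-05, -9.58105015e-01, -2.86417131e-01,
         8.41658264e-02],
       [ 9.99999972e-01, -1.45906168e-05, -2.35186720e-04,
        -1.40417828e-04],
       [ 2.21154573e-04, -2.86417142e-01,  9.58104990e-01,
        -1.79454569e-01],
       [ 0.00000000e+00,  0.00000000e+00,  0.00000000e+00,
         1.00000000e+00]])}
```

View pics/side0.png

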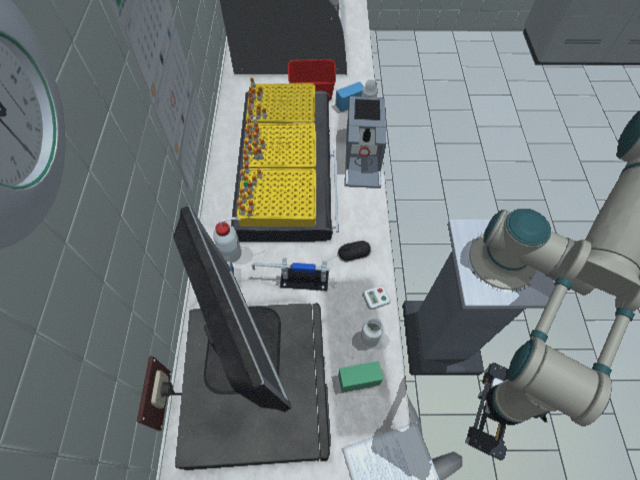

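View pics/top0.png

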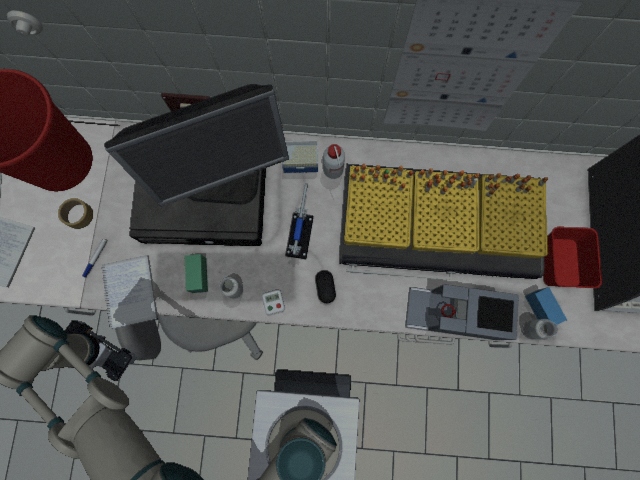

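View pics/wrist0.png

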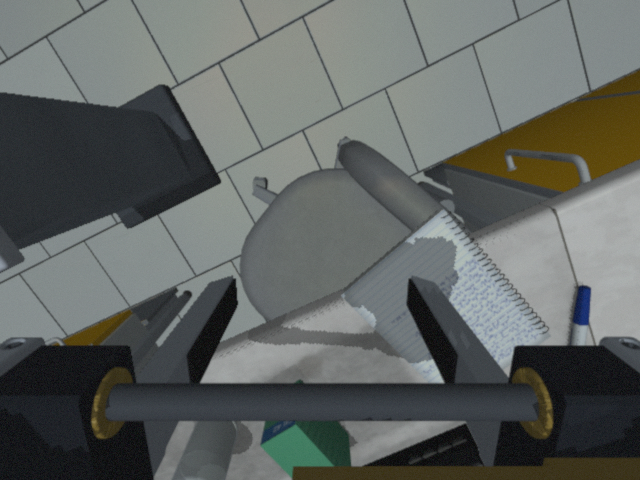

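Top view: tool and stand at about (300,235), hook up toward (305,187); cabinet at (462,312) with its mouth to the left; timer (272,301), bottle (231,285), carton (196,272). I'll zoom in on each.

```bash
python3 - <<'E'
from h import *
p=cv2.imread("pics/top0.png")
a=cv2.resize(p[170:270,250:350],None,fx=6,fy=6,interpolation=cv2.INTER_CUBIC)
cv2.imwrite("pics/z_stand.png",a)
a=cv2.resize(p[270:350,400:530],None,fx=6,fy=6,interpolation=cv2.INTER_CUBIC)
cv2.imwrite("pics/z_cab.png",a)
p=cv2.imread("pics/side0.png")
a=cv2.resize(p[70:200,320:420],None,fx=4.5,fy=4.5,interpolation=cv2.INTER_CUBIC)
cv2.imwrite("pics/z_cabs.png",a)
a=cv2.resize(p[240:310,220:350],None,fx=6,fy=6,interpolation=cv2.INTER_CUBIC)
cv2.imwrite("pics/z_stands.png",a)
E
```

```text
(no output)
```

View pics/z_stand.png

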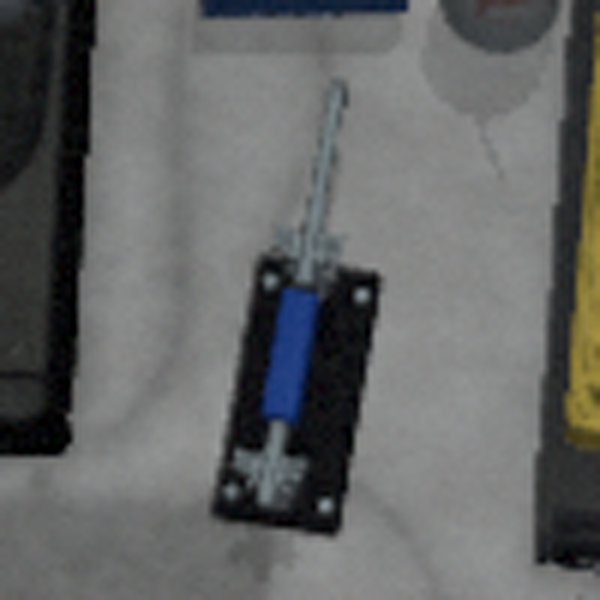

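View pics/z_cab.png

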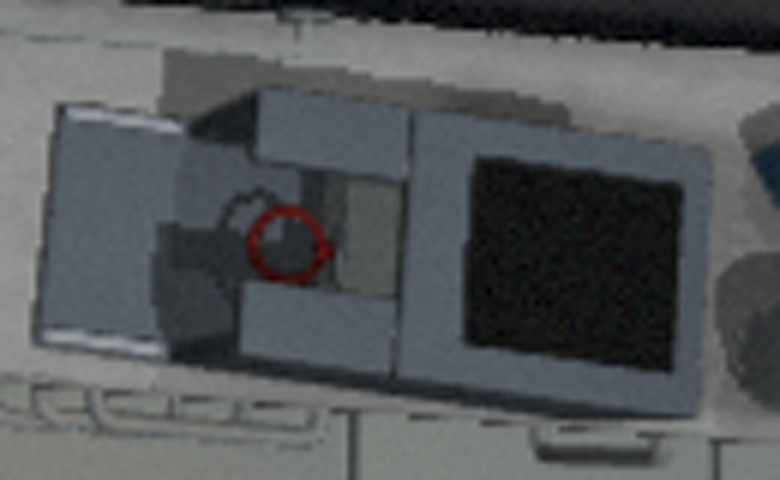

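View pics/z_cabs.png

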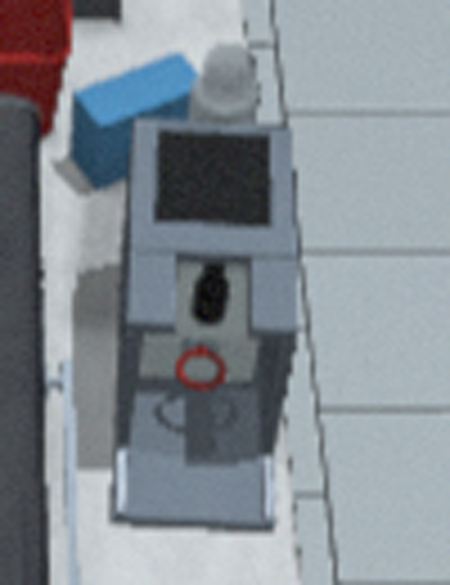

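View pics/z_stands.png

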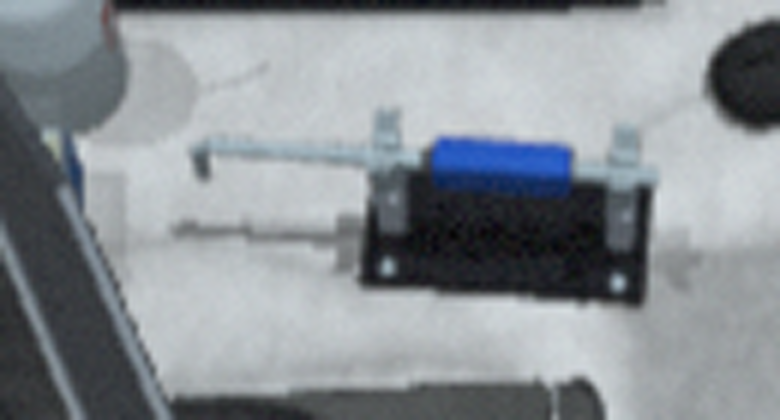

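```bash
cat >> h.py <<'E'
import json,os
def cam(n):
    f=f"{n}.json"
    if not os.path.exists(f):
        p=arm.snapshot(n); d={k:(v.tolist() if hasattr(v,'tolist') else v) for k,v in p.items() if k!='color'}; json.dump(d,open(f,'w'))
    return json.load(open(f))
def ray2z(n,u,v,z):
    c=cam(n); M=R.from_rotvec(c['orientation']).as_matrix(); e=np.array(c['eye'])
    d=M@np.array([(u-c['cx'])/c['fx'],(v-c['cy'])/c['fy'],1]); return e+d*(z-e[2])/d[2]
def ray(n,u,v):
    c=cam(n); M=R.from_rotvec(c['orientation']).as_matrix(); d=M@np.array([(u-c['cx'])/c['fx'],(v-c['cy'])/c['fy'],1]); return np.array(c['eye']),d/np.linalg.norm(d)
def proj(n,P):
    c=cam(n); M=R.from_rotvec(c['orientation']).as_matrix(); q=M.T@(np.array(P)-c['eye']); return c['cx']+c['fx']*q[0]/q[2],c['cy']+c['fy']*q[1]/q[2]
E
python3 - <<'E'
from h import *
np.set_printoptions(precision=4,suppress=True)
def f(n,u,v,z,ox,oy,s): return ray2z(n,(u+.5)/s-.5+ox,(v+.5)/s-.5+oy,z)
for nm,u,v,z in [("pl",258,257,.01),("pl",380,275,.01),("pl",335,532,.01),("pl",213,515,.01),("hook",339,85,.085),("rodrear",270,503,.088),("handlefront",299,289,.098),("handlerear",281,421,.098)]:
    print("top",nm,f("top",u,v,z,250,170,6))
for nm,u,v,z in [("roof",260,88,.16),("roof",712,150,.16),("roof",695,415,.16),("roof",240,358,.16),("base",58,103,.012),("base",33,342,.012),("ring",288,244,.061),("slotL",410,175,.16),("slotR",395,296,.16)]:
    print("top",nm,f("top",u,v,z,400,270,6))
for nm,u,v,z in [("roof",133,120,.16),("roof",293,126,.16),("roof",128,325,.16),("roof",298,333,.16),("base",113,522,.012),("base",272,528,.012),("ring",201,368,.061)]:
    print("side",nm,f("side",u,v,z,320,70,4.5))
for nm,u,v,z in [("pl",360,285,.01),("pl",645,303,.01),("hook",195,150,.085),("rodrear",655,177,.085),("hf",433,150,.098),("hr",571,155,.098)]:
    print("side",nm,f("side",u,v,z,220,240,6))
E
```

```text
top pl [0.724  0.1009 0.01  ]
top pl [0.719  0.0325 0.01  ]
top pl [0.5728 0.0449 0.01  ]
top pl [0.577  0.1119 0.01  ]
top hook [0.8015 0.0598 0.085 ]
top rodrear [0.5714 0.0755 0.088 ]
top handlefront [0.6838 0.07   0.098 ]
top handlerear [0.6129 0.073  0.098 ]
top roof [ 0.5009 -0.3668  0.16  ]
top roof [ 0.4878 -0.5844  0.16  ]
top roof [ 0.3621 -0.5748  0.16  ]
top roof [ 0.3719 -0.3602  0.16  ]
top base [ 0.5057 -0.296   0.012 ]
top base [ 0.3787 -0.2876  0.012 ]
top ring [ 0.4359 -0.4076  0.061 ]
top slotL [ 0.4645 -0.4396  0.16  ]
top slotR [ 0.4066 -0.4331  0.16  ]
side roof [ 0.4882 -0.5787  0.16  ]
side roof [ 0.36   -0.5722  0.16  ]
side roof [ 0.501  -0.3597  0.16  ]
side roof [ 0.3743 -0.3519  0.16  ]
side base [ 0.506  -0.2887  0.012 ]
side base [ 0.38   -0.2828  0.012 ]
side ring [ 0.434  -0.4056  0.061 ]
side pl [0.7237 0.1049 0.01  ]
side pl [0.5755 0.1156 0.01  ]
side hook [0.803  0.0642 0.085 ]
side rodrear [0.5717 0.08   0.085 ]
side hf [0.6826 0.0711 0.098 ]
side hr [0.6138 0.0741 0.098 ]
```

```bash
python3 - <<'E'
from h import *
np.set_printoptions(precision=4,suppress=True)
def tri(a,b):
    o1,d1=ray("top",*a);o2,d2=ray("side",*b)
    A=np.stack([d1,-d2],1); t=np.linalg.lstsq(A,o2-o1,rcond=None)[0]
    p=o1+d1*t[0];q=o2+d2*t[1]; return (p+q)/2,np.linalg.norm(p-q)
print("mon br",tri((285,158),(288,408)))
print("mon tr",tri((272,88),(186,209)))
print("mon bl",tri((165,202),(262,404)))
print("redcap",tri((334,150),(223,228)))
print("bottle cap",tri((231,280),(372,325)))
for n,u,v in [("bottle",231,287),("timer",273,302),("carton",196,273),("mouse",325,287),("rackcorner",343,262),("blackboxR",263,243)]: print(n,ray2z("top",u,v,0.05))
s=arm.get_state(); print(R.from_rotvec(s['ee_rot']).as_matrix())
# desired gripper frames: z down, y axis across handle
for nm,yaw in [("stand",-3.9),("cab",-93.3)]:
    print(nm,yaw)
E
```

```text
mon br (array([ 0.8128,  0.2977, -0.0646]), np.float64(0.38517374460421555))
mon tr (array([0.8917, 0.1357, 0.4894]), np.float64(0.005326895682488034))
mon bl (array([0.72  , 0.4801, 0.1254]), np.float64(0.05227512390305623))
redcap (array([ 0.8885, -0.021 ,  0.1597]), np.float64(0.005756852166078906))
bottle cap (array([0.464 , 0.2605, 0.1093]), np.float64(0.016283471208972215))
bottle [0.4565 0.267  0.05  ]
timer [0.4203 0.1313 0.05  ]
carton [0.4918 0.3821 0.05  ]
mouse [ 0.4794 -0.0262  0.05  ]
rackcorner [ 0.5629 -0.0769  0.05  ]
blackboxR [0.6044 0.1821 0.05  ]
[[-0.9014  0.433  -0.0005]
 [ 0.433   0.9014 -0.0007]
 [ 0.0001 -0.0008 -1.    ]]
stand -3.9
cab -93.3
```

```bash
python3 - <<'E'
from h import *
for z in (.1,.15,.2): print(ray2z("top",285,158,z),proj("side",ray2z("top",285,158,z)), ray2z("top",165,202,z),proj("side",ray2z("top",165,202,z)))
p=cv2.imread("pics/side0.png")
a=cv2.resize(p[190:430,150:350],None,fx=2.5,fy=2.5,interpolation=cv2.INTER_CUBIC)
cv2.imwrite("pics/z_mon.png",a)
E
```

```text
[0.87778706 0.13382925 0.1       ] (np.float64(224.02316393575842), np.float64(283.65832432107396)) [0.70128443 0.49563374 0.1       ] (np.float64(280.0783142652352), np.float64(415.72809496055095))
[0.85736474 0.12781168 0.15      ] (np.float64(228.3309480203876), np.float64(274.27663632199415)) [0.68719373 0.47663729 0.15      ] (np.float64(284.7814542397835), np.float64(404.1025003533447))
[0.83694243 0.12179411 0.2       ] (np.float64(232.92679051244235), np.float64(264.2676016289098)) [0.67310304 0.45764084 0.2       ] (np.float64(289.7911677110322), np.float64(391.7190930488258))
```

View pics/z_mon.png

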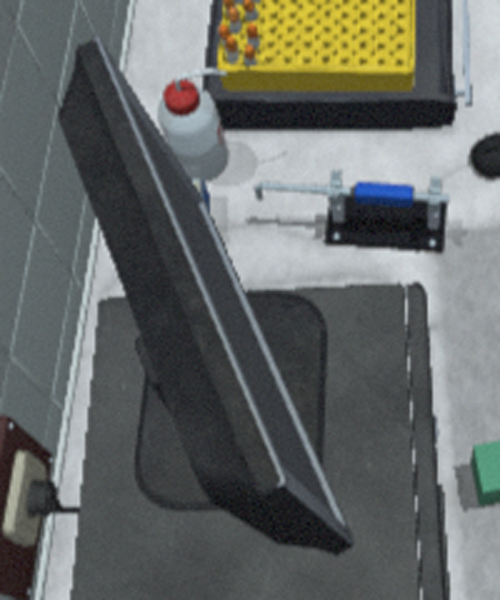

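```bash
python3 -m inch '[[[0,0,-7.3,0,0,-15,0],[0,0,-7.3,0,0,-15,0],[0,0,-7.2,0,0,-15,0],[0,0,0,-42,-41,0,0],[0,0,0,-42,-41,0,0]]]'; python3 -m inch '[[[0,0,0,-42,-41,0,0],[0,0,0,-42,-41,0,0],[0,0,0,-42,-41,0,0],[0,0,0,-42,-41,0,0],[0,0,0,-42,-41,0,0]]]'
```

```text
t: 0.88
tool_pos: [0.3278, 0.4303, 0.2505]
ee_rot: [0.102, 3.139, 0.001]
force: [0.1, -0.3, -1.4]
opening: 0.0939
t: 1.5
tool_pos: [0.5241, 0.2107, 0.2505]
ee_rot: [0.106, 3.139, 0.001]
force: [0.9, 1.0, -0.8]
opening: 0.0939
```

```bash
python3 -m inch '[[[0,0,0,-42,-41,0,0],[0,0,0,-42,-41,0,0],[0,0,0,-42,-41,0,0],[0,0,0,-7,-7,0,0],[0,0,0,0,0,0,0]]]'; python3 - <<'E'
from h import *
s=arm.get_state(); p=arm.snapshot("wrist"); cv2.imwrite("pics/wrist1.png",p["color"]); print(s['tool_pos'],s['ee_rot'],s['joint_pos'],s['force'])
E
```

```text
t: 2.12
tool_pos: [0.6467, 0.0734, 0.2498]
ee_rot: [-0.107, -3.138, -0.001]
force: [0.4, 0.3, -0.0]
opening: 0.0938
[0.64674091 0.07340484 0.24982038] [-1.07394181e-01 -3.13815975e+00 -1.10025606e-03] [ 5.72943435e-03  3.74689847e-01  1.24918874e+00  7.64965686e-04
  1.51928045e+00 -1.49668953e+00] [ 0.35906814  0.29475394 -0.040277  ]
```

View pics/wrist1.png

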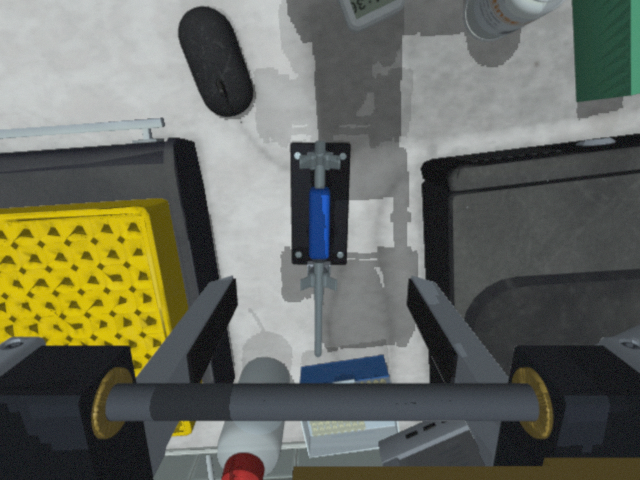

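```bash
cat >> h.py <<'E'
def wray(s,p,u,v,z):
    H=np.array(p['hand_eye']); M=R.from_rotvec(s['ee_rot']).as_matrix(); t=np.array(s['tool_pos'])
    o=M@H[:3,3]+t; d=M@H[:3,:3]@np.array([(u-p['cx'])/p['fx'],(v-p['cy'])/p['fy'],1]); return o+d*(z-o[2])/d[2]
WC=dict(fx=354.56720153669585,fy=354.56720153669585,cx=321.79450833951216,cy=238.83795883150628,hand_eye=[[-8.13408509e-05,-9.58105015e-01,-2.86417131e-01,8.41658264e-02],[9.99999972e-01,-1.45906168e-05,-2.35186720e-04,-1.40417828e-04],[2.21154573e-04,-2.86417142e-01,9.58104990e-01,-1.79454569e-01]])
E
python3 - <<'E'
from h import *
s=arm.get_state()
p=cv2.imread("pics/wrist1.png")
cv2.imwrite("pics/z_w1.png",cv2.resize(p[130:370,260:380],None,fx=2.5,fy=2.5,interpolation=cv2.INTER_CUBIC))
for n,u,v,z in [("hf",319,261,.098),("hr",319.5,189,.098),("rodrear",320,143,.088),("hookend",318,355,.085),("p1",293,143,.01),("p2",349,142,.01),("p3",346,264,.01),("p4",291,264,.01)]:
    print(n,wray(s,WC,u,v,z))
E
```

```text
hf [0.68365039 0.06895238 0.098     ]
hr [0.61213367 0.07440028 0.098     ]
rodrear [0.57088666 0.07766595 0.088     ]
hookend [0.80036932 0.05961135 0.085     ]
p1 [0.57074251 0.04641058 0.01      ]
p2 [0.57394357 0.11033803 0.01      ]
p3 [0.722116   0.09982053 0.01      ]
p4 [0.71743479 0.03058108 0.01      ]
```

View pics/z_w1.png

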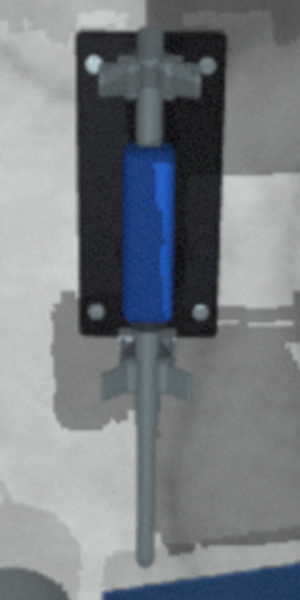

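```bash
python3 -m inch '[[[0,0,0.3,-1.3,-1.8,40,0],[0,0,0,0,0,45,0],[0,0,0,0,0,45,0],[0,0,0,0,0,35,0],[0,0,0,0,0,18,0]]]'; python3 -m inch '[[[0,0,0,0,0,0,0],[0,0,0,0,0,0,1],[0,0,0,0,0,0,1],[0,0,0,0,0,0,1],[0,0,0,0,0,0,1]]]';  python3 -m inch '[[[0,0,0,0,0,0,1],[0,0,0,0,0,0,1]]]'; python3 - <<'E'
from h import *
s=arm.get_state(); p=arm.snapshot("wrist"); cv2.imwrite("pics/wrist2.png",p["color"]); print(s['tool_pos'],s['ee_rot'],s['force'],s['moment'],s['opening'])
E
```

```text
t: 2.8
tool_pos: [0.6455, 0.0739, 0.0659]
ee_rot: [-0.11, -3.136, -0.001]
force: [0.5, 0.7, -0.1]
opening: 0.0936
t: 3.42
tool_pos: [0.6484, 0.0716, 0.068]
ee_rot: [0.114, 3.139, 0.0]
force: [-0.4, 0.0, 0.4]
opening: 0.0575
t: 3.68
tool_pos: [0.6482, 0.0716, 0.0675]
ee_rot: [-0.114, -3.14, -0.0]
force: [0.1, 0.5, 0.0]
opening: 0.0375
[0.64816576 0.071611   0.06745035] [-1.14131107e-01 -3.13950652e+00 -1.19406947e-04] [0.14302623 0.46236416 0.01166543] [ 0.01593318  0.00934467 -0.023345  ] 0.03747537420709009
```

View pics/wrist2.png

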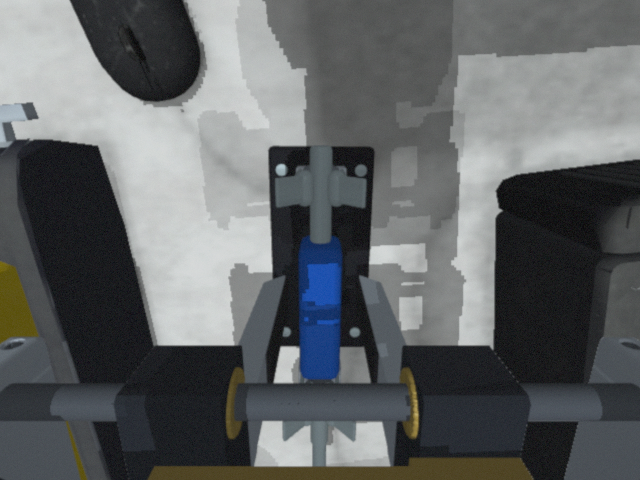

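```bash
python3 -m inch '[[[0,0,0,0,0,0,1],[0,0,0,0,0,0,1],[0,0,0,0,0,0,1],[0,0,0,0,0,0,1]]]'; python3 - <<'E'
from h import *
s=arm.get_state();print(s['tool_pos'],s['ee_rot'],s['force'],s['moment'],s['opening'])
E
```

```text
t: 4.22
tool_pos: [0.6481, 0.0708, 0.0675]
ee_rot: [-0.114, -3.139, 0.002]
force: [-1.1, -3.5, -0.4]
opening: 0.0196
[0.64810363 0.0708393  0.06748983] [-1.14010176e-01 -3.13944458e+00  1.90929119e-03] [-1.05490557 -3.50654068 -0.36893393] [-0.73317417  0.03833649 -0.1152571 ] 0.019571015811914397
```

```bash
python3 -m inch '[[[0,0,0,0,0,-10,1],[0,0,0,0,0,-15,1],[0,0,0,0,0,-25,1],[0,0,0,0,0,-40,1],[0,0,0,0,0,-45,1]]]'; python3 -m inch '[[[0,0,0,0,0,0,1],[0,0,0,0,0,0,1]]]'; python3 - <<'E'
from h import *
s=arm.get_state(); p=arm.snapshot("wrist"); cv2.imwrite("pics/wrist3.png",p["color"]); print(s['tool_pos'],s['ee_rot'],s['force'],s['moment'],s['opening'])
p=arm.snapshot("side"); cv2.imwrite("pics/side3.png",cv2.resize(p["color"][100:400,150:450],None,fx=2,fy=2))
E
```

```text
t: 4.85
tool_pos: [0.6481, 0.073, 0.205]
ee_rot: [0.113, 3.139, 0.003]
force: [1.1, 0.1, -1.7]
opening: 0.0201
t: 5.1
tool_pos: [0.6477, 0.0724, 0.2027]
ee_rot: [0.113, 3.139, 0.002]
force: [-0.6, -0.4, -2.3]
opening: 0.0198
[0.64770331 0.07235522 0.20265798] [1.13274283e-01 3.13944496e+00 1.57680953e-03] [-0.5870886  -0.39279819 -2.31501081] [ 0.02512562  0.00757682 -0.01179363] 0.019779645710812803
```

View pics/wrist3.png

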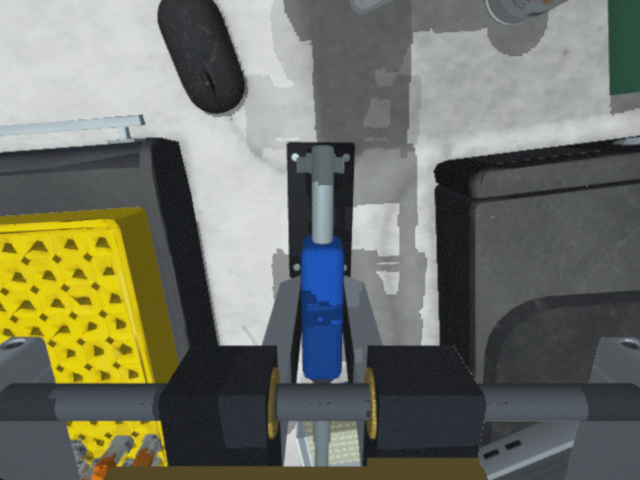

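View pics/side3.png

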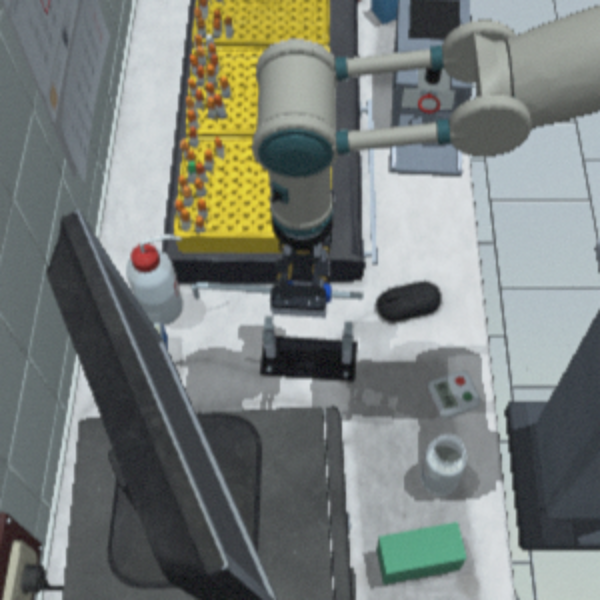

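```bash
python3 -m inch '[[[0,0,0,30,-5,0,1],[0,0,0,50,-8,0,1],[0,0,0,55,-8,0,1],[0,0,0,55,-8,0,1],[0,0,0,55,-8,0,1]]]'; python3 -m inch '[[[0,0,5,0,0,0,1],[0,0,10,0,0,0,1],[0,0,10.5,0,0,0,1],[0,0,10.5,0,0,0,1],[0,0,10.5,0,0,0,1]]]'; python3 -m inch '[[[0,0,10.5,0,0,0,1],[0,0,10.5,0,0,0,1],[0,0,10.5,0,0,0,1],[0,0,8,0,0,0,1],[0,0,3.1,0,0,0,1]]]'
```

```text
t: 5.82
tool_pos: [0.3983, 0.0526, 0.201]
ee_rot: [-0.114, -3.136, -0.001]
force: [0.1, -0.5, -0.8]
opening: 0.0195
t: 6.45
tool_pos: [0.4001, 0.0527, 0.2012]
ee_rot: [-1.351, -2.833, 0.001]
force: [-0.1, 0.2, -0.2]
opening: 0.0195
t: 7.08
tool_pos: [0.4001, 0.0527, 0.2012]
ee_rot: [-2.284, -2.153, 0.003]
force: [0.2, 0.4, -0.7]
opening: 0.0195
```

```bash
python3 -m inch '[[[0,0,0,-45,15,0,1],[0,0,0,-45,15,0,1],[0,0,0,-45,15,0,1],[0,0,0,-45,16,0,1],[0,0,0,0,0,0,1]]]';python3 - <<'E'
from h import *
s=arm.get_state(); print(s['tool_pos'],s['ee_rot'],s['joint_pos'],s['force'])
p=arm.snapshot("wrist"); cv2.imwrite("pics/wrist4.png",p["color"])
p=arm.snapshot("side")["color"]; cv2.imwrite("pics/side4.png",p); cv2.imwrite("pics/z_side4.png",cv2.resize(p[70:270,300:450],None,fx=3,fy=3,interpolation=cv2.INTER_CUBIC))
p=arm.snapshot("top")["color"]; cv2.imwrite("pics/top4.png",p); cv2.imwrite("pics/z_top4.png",cv2.resize(p[250:400,320:520],None,fx=4,fy=4,interpolation=cv2.INTER_CUBIC))
E
```

```text
t: 7.7
tool_pos: [0.4521, -0.1331, 0.2009]
ee_rot: [-2.287, -2.152, 0.002]
force: [-0.2, 0.9, -0.9]
opening: 0.0199
[ 0.45208196 -0.13312911  0.20092118] [-2.28681742e+00 -2.15158433e+00  1.69933291e-03] [-4.33875333e-01  1.22888022e-01  1.71781475e+00 -3.79876888e-04
  1.30288178e+00 -3.72855511e-01] [-0.2454462   0.92852003 -0.85887125]
```

View pics/wrist4.png

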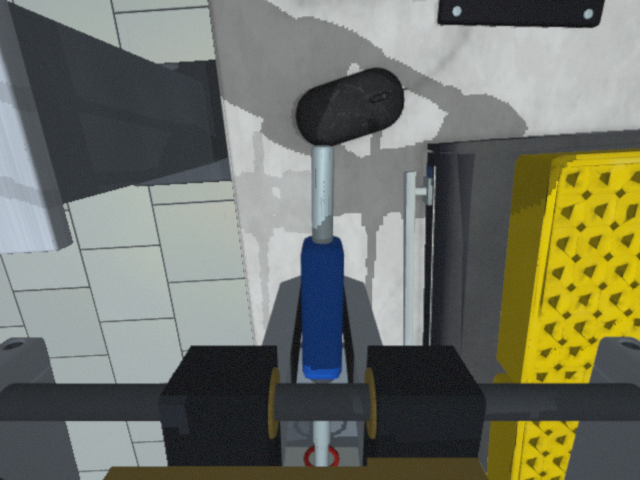

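View pics/z_side4.png

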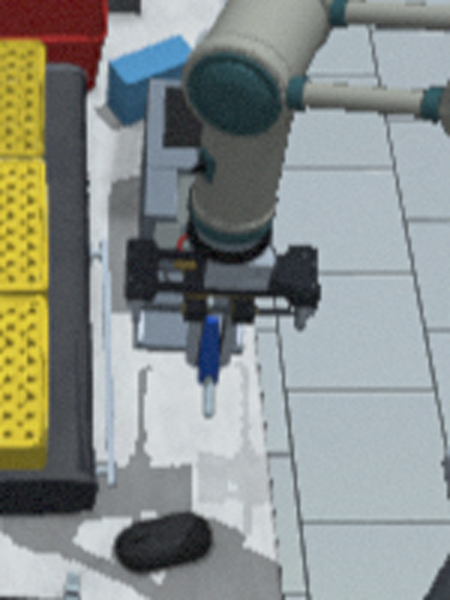

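View pics/z_top4.png

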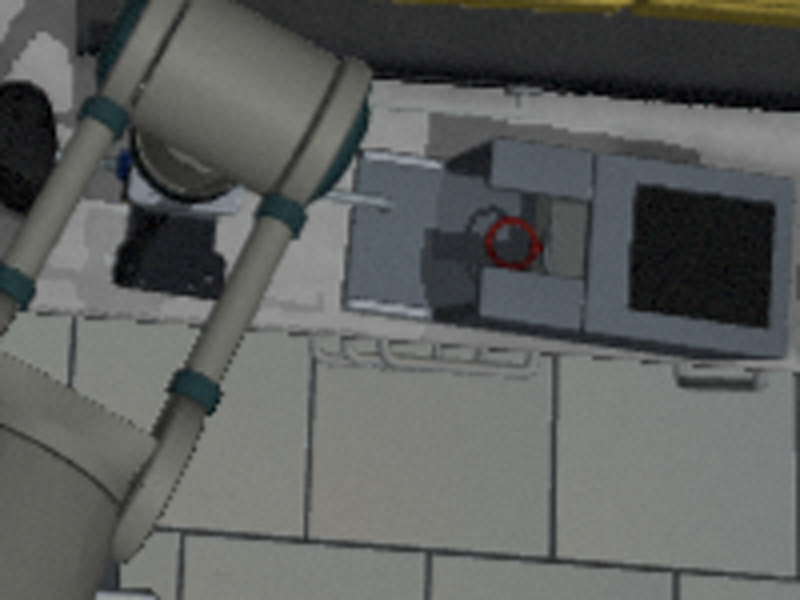

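```bash
python3 - <<'E'
from h import *
p=cv2.imread("pics/wrist4.png"); cv2.imwrite("pics/z_w4.png",cv2.resize(p[380:480,270:380],None,fx=5,fy=5,interpolation=cv2.INTER_CUBIC))
s=arm.get_state()
for v in (455,460): print(wray(s,WC,322,v,.061))
print("hookend",ray2z("top",418.3,301.3,.218))
M=R.from_rotvec(s['ee_rot']).as_matrix()
print("pred hook", s['tool_pos']+M@[-.155,0,-.0175],"tip",s['tool_pos']+M@[-.155,0,-.0175+.036], M[:,0])
E
```

```text
[ 0.43500105 -0.39942967  0.061     ]
[ 0.43458317 -0.40677481  0.061     ]
hookend [ 0.44015196 -0.2858754   0.218     ]
pred hook [ 0.44197364 -0.28432089  0.21860135] tip [ 0.44188428 -0.28424387  0.18260154] [0.05688927 0.9983785  0.00199492]
```

View pics/z_w4.png

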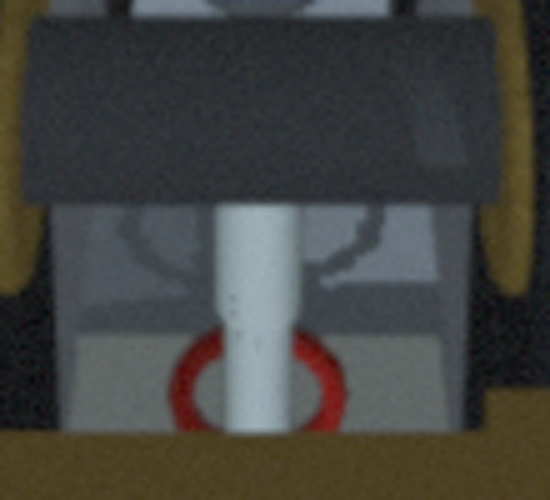

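```bash
python3 -m inch '[[[0,0,0,0,0,25,1],[0,0,0,0,0,40,1],[0,0,0,0,0,32,1],[0,0,0,-20,0,0,1],[0,0,0,-30,0,0,1]]]';python3 -m inch '[[[0,0,0,-30,0,0,1],[0,0,0,-25,0,0,1],[0,0,0,-14,0,0,1],[0,0,0,-2,0,0,1],[0,0,0,0,0,0,1]]]';python3 - <<'E'
from h import *
s=arm.get_state(); print(s['tool_pos'],s['ee_rot'],s['force'])
M=R.from_rotvec(s['ee_rot']).as_matrix()
print("tip",s['tool_pos']+M@[-.155,0,-.0175+.036])
p=arm.snapshot("wrist"); cv2.imwrite("pics/wrist5.png",p["color"])
p=arm.snapshot("side")["color"]; cv2.imwrite("pics/z_side5.png",cv2.resize(p[70:200,320:420],None,fx=4.5,fy=4.5,interpolation=cv2.INTER_CUBIC))
p=arm.snapshot("top")["color"]; cv2.imwrite("pics/z_top5.png",cv2.resize(p[270:350,400:530],None,fx=6,fy=6,interpolation=cv2.INTER_CUBIC))
E
```

```text
t: 8.48
tool_pos: [0.4482, -0.1783, 0.1048]
ee_rot: [-2.278, -2.16, -0.0]
force: [0.4, 0.1, -0.3]
opening: 0.0201
t: 9.1
tool_pos: [0.4447, -0.2503, 0.1054]
ee_rot: [-2.282, -2.157, -0.001]
force: [-0.4, 0.6, -1.5]
opening: 0.0201
[ 0.44473247 -0.25026987  0.10536129] [-2.28234636e+00 -2.15737240e+00 -7.47920548e-04] [-0.41065969  0.57601458 -1.49669365]
tip [ 0.43600692 -0.40500493  0.08670184]
```

View pics/wrist5.png

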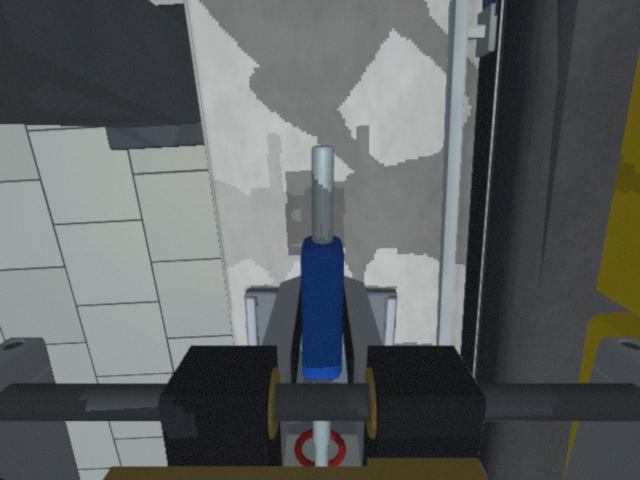

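View pics/z_side5.png

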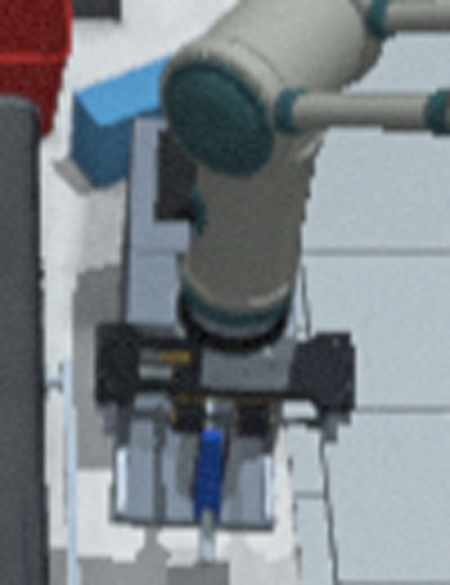

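View pics/z_top5.png

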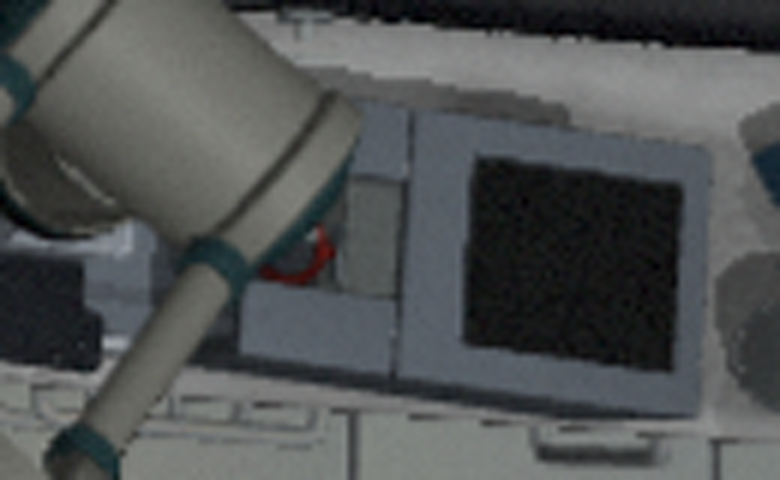

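```bash
python3 -m inch '[[[0,0,0,0,0,10,1],[0,0,0,0,0,12,1],[0,0,0,0,0,12,1],[0,0,0,0,0,7,1],[0,0,0,0,0,0,1]]]';python3 - <<'E'
from h import *
s=arm.get_state(); print(s['tool_pos'],s['ee_rot'],s['force'],s['moment'])
M=R.from_rotvec(s['ee_rot']).as_matrix()
print("tip",s['tool_pos']+M@[-.155,0,-.0175+.036])
p=arm.snapshot("wrist"); cv2.imwrite("pics/wrist6.png",p["color"])
p=arm.snapshot("top")["color"]; cv2.imwrite("pics/z_top6.png",cv2.resize(p[270:350,400:530],None,fx=6,fy=6,interpolation=cv2.INTER_CUBIC))
E
```

```text
t: 9.88
tool_pos: [0.4445, -0.2511, 0.0636]
ee_rot: [-2.282, -2.156, 0.0]
force: [1.3, -0.4, -1.0]
opening: 0.0196
[ 0.44445373 -0.25112999  0.06357165] [-2.28244123e+00 -2.15614204e+00  3.27302052e-04] [ 1.3013092  -0.39730127 -1.04141527] [-0.01656469  0.09631418 -0.03581771]
tip [ 0.43561447 -0.40585794  0.04490678]
```

View pics/wrist6.png

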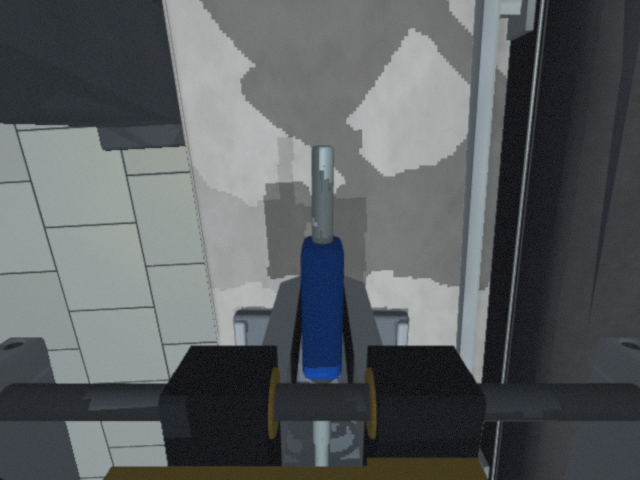

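View pics/z_top6.png

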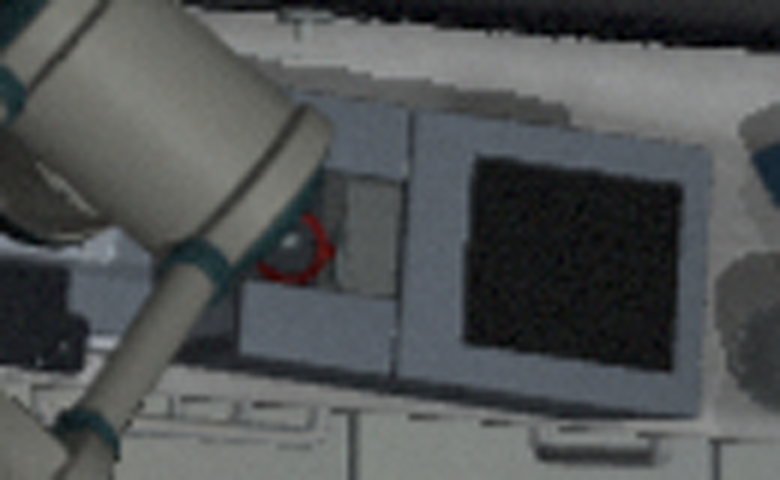

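```bash
python3 -m inch '[[[0,0,0,4,0,0,1],[0,0,0,3,0,0,1],[0,0,0,3,0,0,1],[0,0,0,4,0,0,1],[0,0,0,6,0,0,1]]]';python3 -m inch '[[[0,0,0,8,0,0,1],[0,0,0,10,0,0,1],[0,0,0,10,0,0,1],[0,0,0,10,0,0,1],[0,0,0,10,0,0,1]]]';python3 - <<'E'
from h import *
s=arm.get_state(); print(s['tool_pos'],s['ee_rot'],s['force'],s['moment'])
p=arm.snapshot("top")["color"]; cv2.imwrite("pics/z_top7.png",cv2.resize(p[270:350,380:510],None,fx=6,fy=6,interpolation=cv2.INTER_CUBIC))
p=arm.snapshot("side")["color"]; cv2.imwrite("pics/z_side7.png",cv2.resize(p[70:200,320:420],None,fx=4.5,fy=4.5,interpolation=cv2.INTER_CUBIC))
E
```

```text
t: 10.6
tool_pos: [0.4463, -0.2317, 0.0646]
ee_rot: [2.283, 2.157, -0.0]
force: [-0.2, -1.6, -1.1]
opening: 0.0197
t: 11.22
tool_pos: [0.449, -0.1829, 0.0645]
ee_rot: [2.283, 2.158, 0.0]
force: [0.8, -2.3, -1.0]
opening: 0.0196
[ 0.44895873 -0.18286581  0.06452463] [2.28305965e+00 2.15759186e+00 2.28017513e-04] [ 0.79113293 -2.3426507  -0.99851129] [-0.57800518  0.03912055  0.08374421]
```

View pics/z_top7.png

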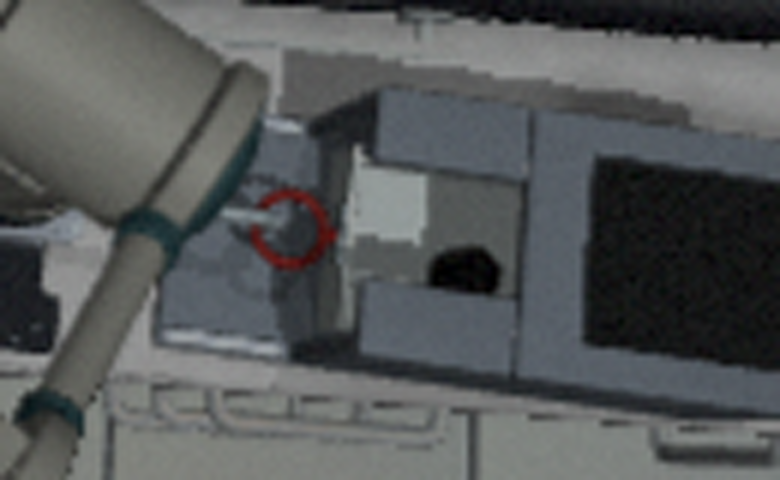

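View pics/z_side7.png

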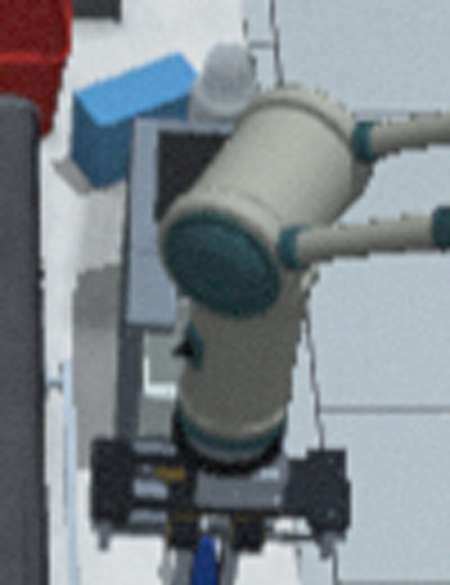

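```bash
python3 -m inch '[[[0,0,0,10,0,0,1],[0,0,0,10,0,0,1],[0,0,0,10,0,0,1],[0,0,0,10,0,0,1],[0,0,0,10,0,0,1]]]';python3 -m inch '[[[0,0,0,9,0,0,1],[0,0,0,7,0,0,1],[0,0,0,5,0,0,1],[0,0,0,4,0,0,1],[0,0,0,3,0,0,1]]]';python3 -m inch '[[[0,0,0,2,0,0,1],[0,0,0,2,0,0,1],[0,0,0,0,0,0,1]]]'; python3 - <<'E'
from h import *
s=arm.get_state(); print(s['tool_pos'],s['ee_rot'],s['force'],s['moment'])
p=arm.snapshot("top")["color"]; cv2.imwrite("pics/z_top8.png",cv2.resize(p[270:350,380:510],None,fx=6,fy=6,interpolation=cv2.INTER_CUBIC))
p=arm.snapshot("wrist")["color"]; cv2.imwrite("pics/wrist8.png",p)
E
```

```text
t: 11.95
tool_pos: [0.4515, -0.1328, 0.0644]
ee_rot: [-2.283, -2.157, -0.0]
force: [-1.2, -2.9, -1.9]
opening: 0.0205
t: 12.58
tool_pos: [0.4532, -0.1055, 0.0644]
ee_rot: [-2.284, -2.157, -0.0]
force: [-0.6, -3.1, -2.0]
opening: 0.0198
t: 12.95
tool_pos: [0.4534, -0.1034, 0.0644]
ee_rot: [2.281, 2.157, -0.004]
force: [-1.4, -7.7, -5.2]
opening: 0.0197
[ 0.45337455 -0.10343918  0.06435459] [ 2.28094122  2.15715386 -0.00385565] [-1.37358208 -7.73860296 -5.15090497] [-1.08975435  0.29845288 -0.08990015]
```

View pics/z_top8.png

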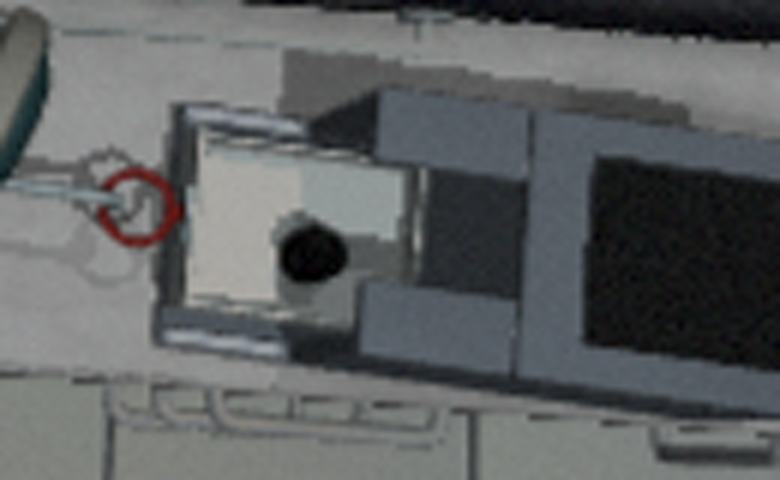

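View pics/wrist8.png

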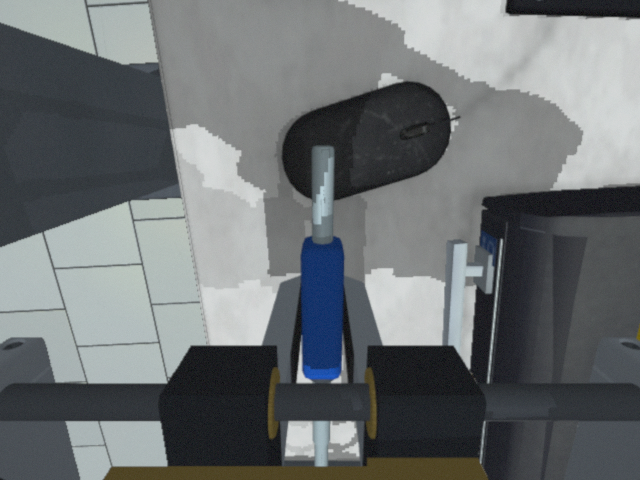

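```bash
python3 -c "
from h import *
a=ray2z('top',403.25,304.4,.061);print(a, np.hypot(*(a[:2]-[.4347,-.405])))"; python3 -m inch '[[[0,0,0,-5,0,0,1],[0,0,0,-5,0,0,1],[0,0,0,-2,0,0,1],[0,0,0,0,0,0,1]]]'; python3 -m inch '[[[0,0,0,0,0,-6,1],[0,0,0,0,0,-10,1],[0,0,0,0,0,-10,1],[0,0,0,0,0,-10,1],[0,0,0,0,0,-14,1]]]'; python3 - <<'E'
from h import *
s=arm.get_state(); print(s['tool_pos'],s['ee_rot'],s['force'],s['moment'])
p=arm.snapshot("top")["color"]; cv2.imwrite("pics/z_top9.png",cv2.resize(p[270:350,380:510],None,fx=6,fy=6,interpolation=cv2.INTER_CUBIC))
E
```

```text
[ 0.44323495 -0.27091525  0.061     ] 0.13435611597757174
t: 13.55
tool_pos: [0.4528, -0.1137, 0.0645]
ee_rot: [-2.284, -2.157, -0.001]
force: [0.1, -0.2, -0.8]
opening: 0.0197
t: 14.18
tool_pos: [0.4526, -0.1136, 0.1153]
ee_rot: [-2.283, -2.157, 0.0]
force: [0.3, 0.1, -1.3]
opening: 0.0197
[ 0.45260138 -0.11355041  0.1152688 ] [-2.28339378e+00 -2.15735101e+00  7.27572735e-06] [ 0.25111233  0.07510705 -1.30984436] [-0.03237131  0.0521183  -0.0663363 ]
```

View pics/z_top9.png

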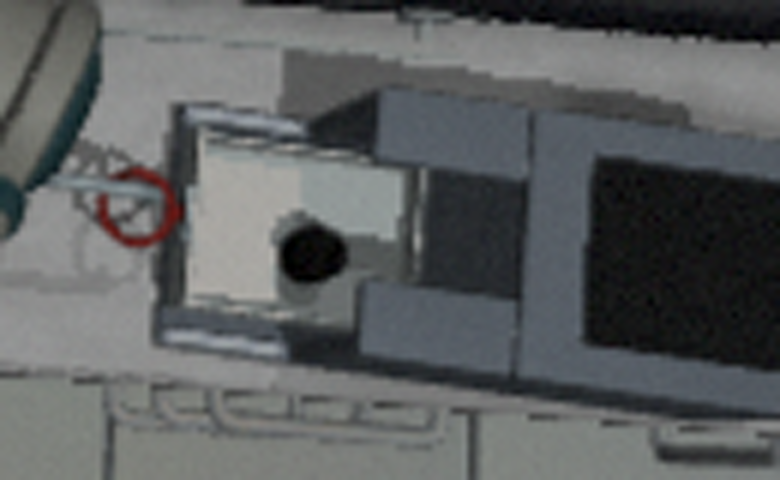

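```bash
python3 -m inch '[[[0,0,0,0,0,-40,1],[0,0,0,0,0,-45,1],[0,0,0,40,-15,0,1],[0,0,0,45,-17,0,1],[0,0,0,45,-17,0,1]]]'; python3 -m inch '[[[0,0,0,32,-13,0,1],[0,0,-6,0,0,0,1],[0,0,-10,0,0,0,1],[0,0,-10.5,0,0,0,1],[0,0,-10.5,0,0,0,1]]]'; python3 -m inch '[[[0,0,-10.5,0,0,0,1],[0,0,-10.5,0,0,0,1],[0,0,-10.5,0,0,0,1],[0,0,-10.5,0,0,0,1],[0,0,-7,0,0,0,1]]]';  python3 -m inch '[[[0,0,-3.1,0,0,0,1],[0,0,0,0,0,0,1]]]'; python3 - <<'E'
from h import *
s=arm.get_state(); print(s['tool_pos'],s['ee_rot'],s['force'],s['joint_pos'])
M=R.from_rotvec(s['ee_rot']).as_matrix(); H=R.from_rotvec([-1.14010176e-01,-3.13944458,0]).as_matrix()
print(np.degrees(R.from_matrix(M.T@H).as_rotvec())); print(1000*M.T@(np.array([.6481,.0708,.2])-s['tool_pos']))
E
```

```text
t: 14.85
tool_pos: [0.4108, 0.02, 0.1999]
ee_rot: [2.285, 2.156, 0.002]
force: [0.3, 0.8, -1.2]
opening: 0.0199
t: 15.48
tool_pos: [0.3999, 0.0517, 0.1998]
ee_rot: [1.472, 2.775, 0.0]
force: [0.3, -0.0, -1.3]
opening: 0.0195
t: 16.1
tool_pos: [0.4, 0.0516, 0.1998]
ee_rot: [0.192, 3.135, 0.0]
force: [0.1, 0.5, -1.0]
opening: 0.02
t: 16.35
tool_pos: [0.4, 0.0516, 0.1997]
ee_rot: [0.115, 3.139, 0.0]
force: [0.8, -0.4, -1.3]
opening: 0.02
[0.39996712 0.05157439 0.19969872] [1.15047345e-01 3.13923073e+00 1.05342644e-04] [ 0.79438733 -0.44933949 -1.31352869] [-4.47793954e-02  1.59434914e-02  1.83992335e+00  7.20528915e-05
  1.28547188e+00 -1.54233226e+00]
[ 0.0045343   0.01893192 -0.03809248]
[-2.46060028e+02  3.73369418e+01 -2.36460314e-01]
```

```bash
python3 -m inch '[[[0,0,0,-45,7,0,1],[0,0,0,-55,8,0,1],[0,0,0,-55,8,0,1],[0,0,0,-55,8,0,1],[0,0,0,-36,6.3,0,1]]]'; python3 -m inch '[[[0,0,0,0,0,0,1],[0,0,0,0,0,0,1]]]'; python3 - <<'E'
from h import *
s=arm.get_state(); print(s['tool_pos'],s['ee_rot'],s['force'],s['joint_pos'])
M=R.from_rotvec(s['ee_rot']).as_matrix(); H=R.from_rotvec([-1.14010176e-01,-3.13944458,0]).as_matrix()
print(np.degrees(R.from_matrix(M.T@H).as_rotvec())); print(1000*M.T@(np.array([.6481,.0708,.0675])-s['tool_pos']))
p=arm.snapshot("wrist")["color"]; cv2.imwrite("pics/wrist10.png",p)
E
```

```text
t: 16.98
tool_pos: [0.6505, 0.071, 0.1989]
ee_rot: [0.116, 3.139, 0.0]
force: [-0.1, 0.8, -1.7]
opening: 0.02
t: 17.23
tool_pos: [0.6471, 0.071, 0.199]
ee_rot: [-0.115, -3.137, 0.0]
force: [-0.2, -0.5, -0.9]
opening: 0.0196
[0.6470731 0.0709549 0.1990263] [-1.14552576e-01 -3.13746301e+00  2.42279431e-05] [-0.21223941 -0.47290472 -0.87046008] [ 2.36419270e-03  3.95350334e-01  1.34000011e+00  6.46476344e-05
  1.40828038e+00 -1.49545266e+00]
[-0.00495944 -0.11222321 -0.02240901]
[-1.30340110e+00 -6.77907729e-02  1.31523920e+02]
```

View pics/wrist10.png

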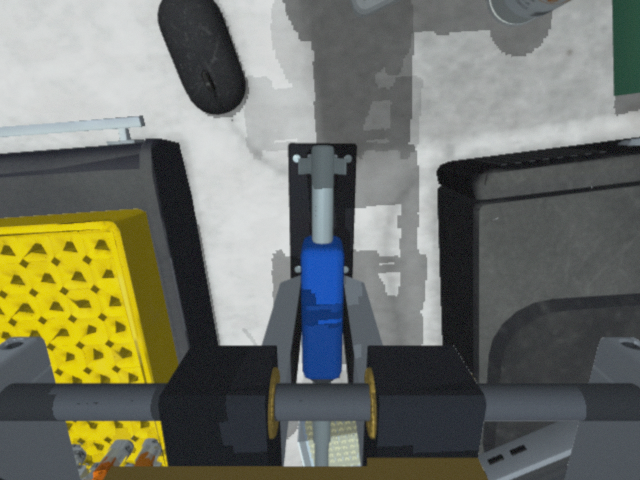

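```bash
python3 -m inch '[[[0,0,0,-1,0,30,1],[0,0,0,0,0,35,1],[0,0,0,0,0,25,1],[0,0,0,0,0,10,1],[0,0,0,0,0,0,1]]]'; python3 -m inch '[[[0,0,0,0,0,8,1],[0,0,0,0,0,8,1],[0,0,0,0,0,8,1],[0,0,0,0,0,7.5,1],[0,0,0,0,0,0,1]]]'; python3 - <<'E'
from h import *
s=arm.get_state(); print(s['tool_pos'],s['ee_rot'],s['force'],s['moment'])
M=R.from_rotvec(s['ee_rot']).as_matrix(); H=R.from_rotvec([-1.14010176e-01,-3.13944458,0]).as_matrix()
print(1000*M.T@(np.array([.6481,.0708,.0675])-s['tool_pos']))
E
```

```text
t: 17.9
tool_pos: [0.6484, 0.0708, 0.0997]
ee_rot: [-0.114, -3.139, -0.0]
force: [-0.6, 0.3, -1.0]
opening: 0.0203
t: 18.52
tool_pos: [0.6494, 0.0706, 0.0676]
ee_rot: [0.114, 3.139, -0.001]
force: [0.4, -1.2, -0.9]
opening: 0.02
[0.6494062  0.07056886 0.06761617] [ 1.14117532e-01  3.13908106e+00 -6.06971191e-04] [ 0.38625345 -1.20124398 -0.86235126] [-0.16573651 -0.12427637 -0.05103664]
[1.31958504 0.13572531 0.11552466]
```

```bash
python3 -m inch '[[[0,0,0,0,0,1.5,1],[0,0,0,0,0,0,1]]]'; python3 - <<'E'
from h import *
s=arm.get_state(); print(s['tool_pos'],s['force'],s['moment'])
p=arm.snapshot("wrist")["color"]; cv2.imwrite("pics/wrist11.png",p)
p=arm.snapshot("side")["color"]; cv2.imwrite("pics/z_side11.png",cv2.resize(p[230:310,210:350],None,fx=5,fy=5,interpolation=cv2.INTER_CUBIC))
E
```

```text
t: 18.77
tool_pos: [0.6494, 0.0706, 0.0674]
ee_rot: [0.114, 3.138, -0.001]
force: [-0.4, -1.4, 4.0]
opening: 0.0199
[0.64944922 0.07061446 0.06735665] [-0.43098892 -1.36237723  3.99393187] [-0.3388967   0.04138477 -0.06420523]
```

View pics/wrist11.png

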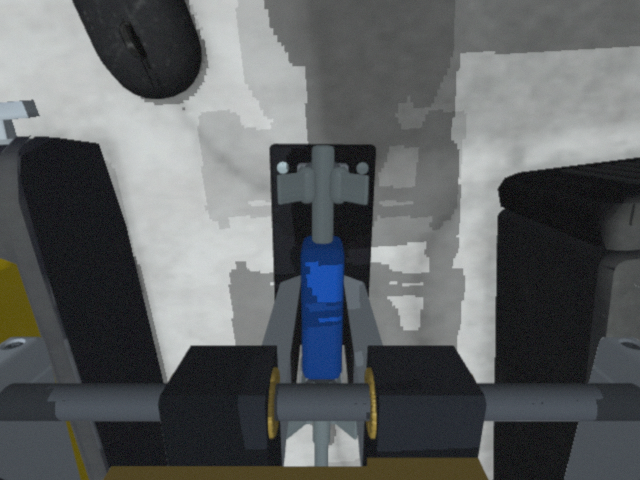

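View pics/z_side11.png

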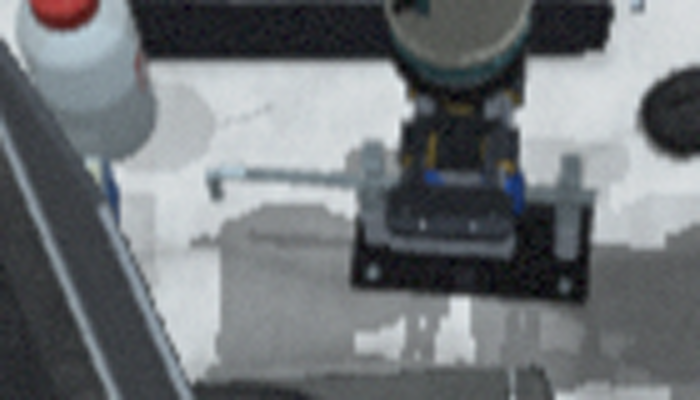

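```bash
python3 -m inch '[[[0,0,0,0,0,-1.5,0],[0,0,0,0,0,0,0],[0,0,0,0,0,0,0],[0,0,0,0,0,0,0],[0,0,0,0,0,0,0]]]'; python3 -m inch '[[[0,0,0,0,0,0,0],[0,0,0,0,0,0,0],[0,0,0,0,0,-10,0],[0,0,0,0,0,-30,0],[0,0,0,0,0,-50,0]]]'; python3 -m inch '[[[0,0,0,0,0,-50,0],[0,0,0,0,0,-43,0],[0,0,0,0,0,0,0],[0,0,0,0,0,0,0]]]'; python3 - <<'E'
from h import *
s=arm.get_state(); print(s['tool_pos'],s['ee_rot'],s['force'])
p=arm.snapshot("wrist")["color"]; cv2.imwrite("pics/wrist12.png",p)
a=p
p=arm.snapshot("side")["color"]; cv2.imwrite("pics/side12.png",p)
p=arm.snapshot("top")["color"]; cv2.imwrite("pics/top12.png",p)
cv2.imwrite("pics/z_w12.png",cv2.resize(a[130:370,260:380],None,fx=2.5,fy=2.5,interpolation=cv2.INTER_CUBIC))
E
```

```text
t: 19.5
tool_pos: [0.649, 0.071, 0.0678]
ee_rot: [-0.114, -3.139, -0.0]
force: [0.3, -0.6, 0.5]
opening: 0.0663
t: 20.12
tool_pos: [0.6479, 0.0708, 0.1578]
ee_rot: [-0.114, -3.136, 0.0]
force: [0.9, 0.5, 1.7]
opening: 0.0941
t: 20.62
tool_pos: [0.6486, 0.0709, 0.2508]
ee_rot: [-0.114, -3.139, -0.0]
force: [0.3, -0.6, -0.3]
opening: 0.0943
[0.64864365 0.07088066 0.25076526] [-1.13931992e-01 -3.13907845e+00 -7.99522535e-05] [ 0.31613691 -0.63498343 -0.25958641]
```

View pics/wrist12.png

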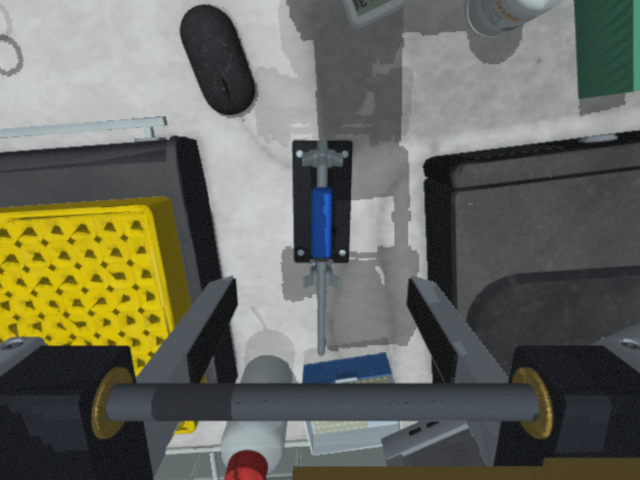

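View pics/z_w12.png

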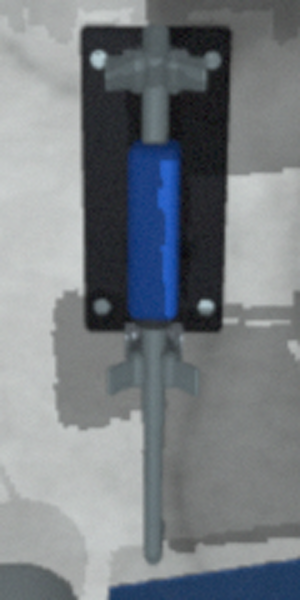

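View pics/side12.png

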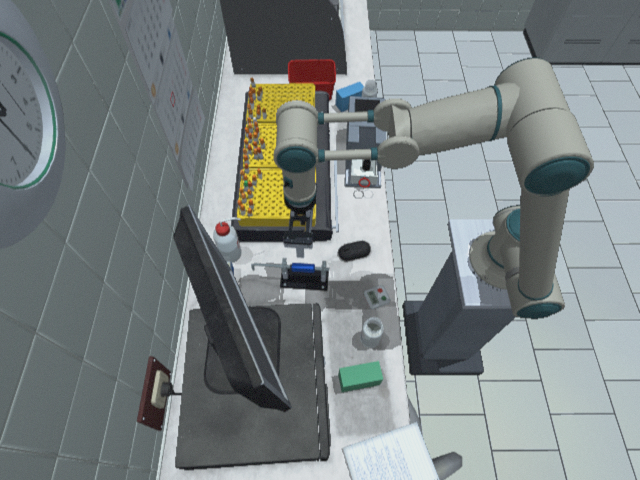

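View pics/top12.png

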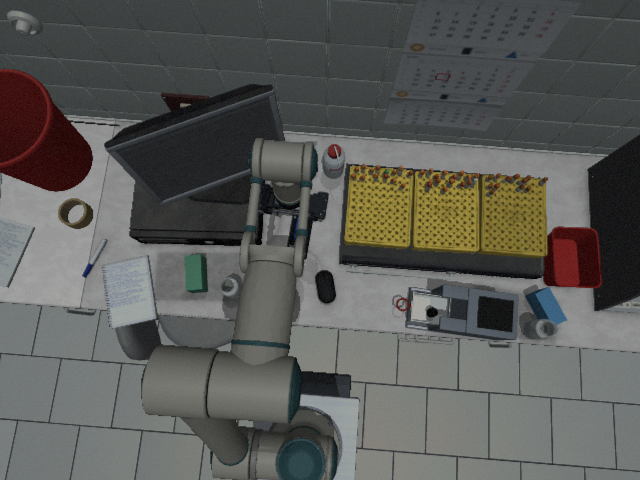

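```bash
python3 - <<'E'
from h import *
a=cv2.imread("pics/side0.png")[240:310,220:350];b=cv2.imread("pics/side12.png")[240:310,220:350]
cv2.imwrite("pics/cmp.png",cv2.resize(np.vstack([a,b]),None,fx=4.2,fy=4.2,interpolation=cv2.INTER_CUBIC))
a=cv2.imread("pics/side0.png")
b=cv2.imread("pics/side12.png"); cv2.imwrite("pics/cmp2.png",cv2.resize(b[70:210,320:420],None,fx=4,fy=4,interpolation=cv2.INTER_CUBIC))
E
```

```text
(no output)
```

View pics/cmp.png

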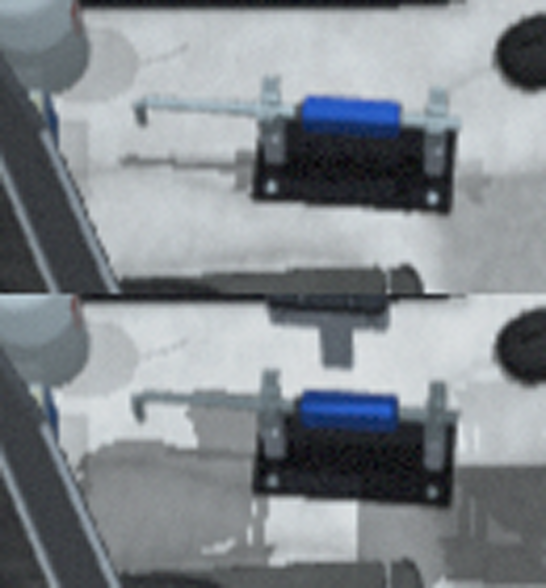

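View pics/cmp2.png

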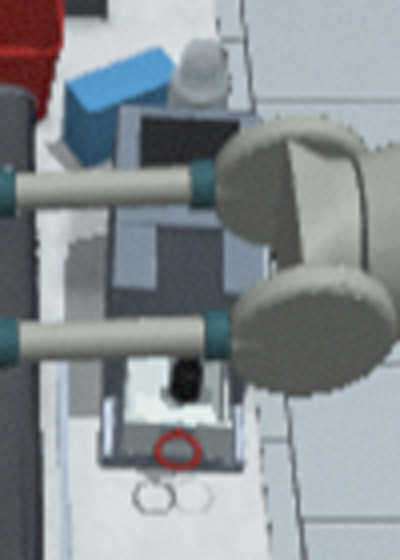

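The before and after pictures match: the tool sits level in both clips with the hook down. The tray is out and the vial is upright, so I'm handing in.

```bash
python3 -c "
from rig import arm
print(arm.finish_job()); s=arm.get_state(); print(s['t'],s['tool_pos'],s['force'])"
```

```text
the job is handed in; nothing more can be done
None
the job is handed in; nothing more can be done
```

I took the hook tool out of its clips, dropped its hook into the ring, and drew the tray out to its stop. I then snapped the tool back into both clips, let go and raised the arm clear. I handed the job in after about 21 s of robot time; no verdict is reported.

- **Tray:** the pull force rose from about 3 N to 7.7 N at the end, as expected at the stop. The one camera measurement of the ring's travel gave about 134 mm, a few mm short of 140. I put that down to picture error, and it is above the 125 mm needed.
- **Vial:** it stands upright in the tray in the last pictures.
- **Tool:** it sits level in both clips with the hook end as found and pointing down, about 1 mm further along than at the start. Pressing down a further 1.5 mm met a firm 4 N at the seated height.
- **Bystanders:** the bottle, carton and timer look unmoved in the last pictures, though I did not measure them again.
- **Contact:** the arm was clear at about 0.25 m with no meaningful force on it. I saw no sign of the gripper touching the cabinet or tray.

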